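# Release the ratchet of a cheese press and load a mould

### The arm

A 7-joint arm with a two-finger parallel gripper is mounted at the origin on the work surface. World frame = base frame: x ahead of the robot, y to its left, z up, the work surface at z = 0. Lengths are in mm, angles in degrees, forces in N, time in s.
With the tool pointing down it reaches from about 375 to 925 mm from the base axis. Payload 3.1 kg.
Tool frame: the origin (TCP) lies on the centre line of the jaws, within the pads' length; the fingertips stand 19 mm ahead of it and the grasp point (between the pads) is the TCP (arm.nose_length is the distance from the TCP to the fingertips, in mm); y points along the fingers, z is the direction in which the jaws open and shut, and the axes are right-handed (so a half turn about y gives the same grasp; the last joint's range is limited). The gripper opens to 85 mm and grips with 20 to 120 N. Pads are 22 mm wide; open, the fingers measure 114 mm over their backs; the gripper's body (76 mm by 85 mm) begins 54 mm behind the grasp point. The pads swing forward as they close: fully open they stand 13 mm farther back than shut.
Start: joints at [69.339, 21.939, 2.515, 91.553, -1.026, 66.532, -2.859], TCP at [168.88, -627.681, 250.269] pointing down, gripper open.
Joint ranges: [-149.38, 149.38], [-23.57, 123.04], [-84.95, 90], [0, 143.3], [-89.99, 269.99], [3.08, 112.72], [-163.45, 163.45]. Speed limits (degrees/s): [159.86, 159.86, 180, 180, 180, 180, 180].

### API

Orientations are given as a 3x3 rotation matrix whose columns are the frame's x, y, z axes.
In Python, from cell import arm gives the robot as it stands. The module is installed in compiled form; this text tells all that it offers.
- The arm moves only by the tool servo_tool, never from a script. Its argument "plan" is a list that holds one entry, the list of rows, each a list of 4 numbers: the shift along the tool's x, y, z in m, then the turn about the tool's y in rad. A call has 1 to 20 rows; each row shifts and turns the pose as measured when the row begins, along the tool's axes as they then stand; what a row does not reach is not made up. A row lasts 1/12 s, in which the tool goes at most 41.7 mm and 7.16 degrees, less where a joint would pass 70% of its speed; a pose out of reach is approached as far as the arm can. A call is refused whole if a number of a shift passes 0.0417 or a number of a turn 0.125, either way. A call with a gripper value outside its range is refused whole. "claw" is the opening, from 0 (shut) to 1 (fully open), set as the call begins (left out, the last holds). The fingers move at their own pace and stop on an object; "force" is the grip in N (left out, the last holds). Time passes only in rows, so rows that do not move let the fingers close. It gives the time, the measured TCP pose, the force and the opening at its end, in the units of the state.
- arm.sense(): the state, without advancing time (a new reading comes with each control period).
- arm.camera(name): name is "side" or "top" or "wrist"; returns a dict with "img" (420x560x3 uint8, red, green, blue), "intrinsics" (3x3 intrinsics, pixels), "k1" (the pictures are not rectified: a ray, as slopes to the right and down, at radius r is drawn at 1 + k1 r^2 times it, then the intrinsics apply), "rvec" (rotation vector, rad) and "tvec" (3), from world to camera coordinates, as OpenCV has them. Camera axes: x right, y down, z forward; pixel columns grow to the right and rows downward; lengths in mm; the calibration is good to about 2 mm. A picture is of the moment at which its call begins. There is no depth.
- arm.sign_off(): hands the job in, once; it reports no verdict.
Trained networks look in the newest picture that a camera, given by its name, has taken for a name from the list of things; names that differ only in an ending like _2 or _b are one class to them, and where a whole thing is asked for, a point or a joint stands for the part that bears it (a point fixed in the world has none). Each returns a list of dicts, best first, with "confidence" (0 to 1); they miss things now and then, are a little off and sometimes report something else, mostly with a low value. They report only what shows in the picture. A call takes as long as a camera call.
- arm.spot_in(camera, thing): "bbox" ([centre column, centre row, width, height] in pixels, round what is visible of it).
- arm.cut_out(camera, thing): "pixels" (420x560 bool, what is visible of it) and "bbox" ([centre column, centre row, width, height] in pixels, round what is visible of it).
The state is a dict: "t": time; "qpos": joint angles; "joint_vel": joint speeds; "effort": joint torques, N m; "ee_pos": TCP position; "orientation": TCP orientation; "ft_force": force on the tool from outside, world axes, zero at the start; "torque": the same for the moment, N m; "width": opening from 0.0 (shut) to 1.0 (fully open).
Only numpy, scipy, OpenCV 4.12 (cv2) and the standard library are available. Lean on these libraries where they do the work, as an engineer would, in place of code of your own. Each camera call takes 0.05 s, during which the arm holds its last target.

### The job

Load the small cheese press: throw its red ratchet pawl right over so that the moving plate is free to go backward, then draw that plate (the one with the green handle) all the way back. Then place the blue-lidded mould upright, squarely and centrally on the bed between the two plates, blue lid towards the moving plate, without dropping it. Leave the pawl thrown over and the plate fully back, and leave the yellow-lidded mould and the loose cheese on the table where they stand.

Things in the scene. Friction and masses are not known exactly. Their poses are not given: they have to be found in the camera images.
- press: Press, fixed to the table: light grey base plate 130 (x) x 385 (y) x 12 mm. Origin under it; x across the press, y along its axis from the fixed white plate to the pawl tower, z up. Fixed plate: 100 mm wide, top 85 mm above table, inner face at y = -152 mm. Tower: two grey cheeks at y = 85..125 mm, 52 mm wide over all, tops 92 mm up. The moving plate's rack bar runs at x = 0, teeth tops 53 mm up.
- bay (a point): Centre of the free bed when the moving plate is fully back: on the bed surface, 12 mm above the table, at x = 0, y = -77 mm of the press; axes as the press. The bay is then 150 mm long in y, open above and at both x sides.
- follower (a joint): Position of the moving plate (m): 0 is nearest the fixed plate (35 mm between them), 0.115 is fully back at its stop, towards the press's +y (150 mm between them). Starts at 0 to 0.03. Unless the pawl is thrown over, the pawl stops it within about 18 mm of drawing it back. About 2.5 N of friction, a little more with speed; stays where it is left.
- follower_grip (a point): Centre of the green handle bar on the moving plate (moves with it): 80 mm along the press's x, 16 x 16 mm in section, centre 115 mm above the table; a neck 30 mm wide joins it to the white plate, 100 mm wide, 14 mm thick, top 84 mm above the table. Axes as the press.
- pawl (a joint): Angle of the red pawl (rad): about 0 to 0.2 with its tip on the rack teeth (locked), growing as it is thrown over towards the press's +y, to 1.9 at its stop. It needs under 1 N at the grip and balances at about 0.5: below, it falls back into the teeth; above, it falls over to the stop and stays there.
- pawl_grip (a point): Centre of the black cross-bar ending the pawl's handle (moves with it): 16 mm diameter, 56 mm long along the press's x, 75 mm from the hinge line, which runs along x at y = 105 mm, 78 mm above the table. At angle 0 it is 150 mm above the table, 19 mm to the -y side of the hinge; pushed to +y it passes over the top to lie level on the +y side. Handle arm below it: 16 mm wide, 10 mm thick.
- mould_centre (a point): Centre, half-way up, of the mould to load: white perforated block with a blue lid at one end and a blue tab on top, 58 mm wide (x), 104 mm long with the lid (y), 60 mm high (z), about 0.3 to 0.55 kg. Starts upright on the table. Its y axis points to the lid end, which starts roughly towards the press.
- mould_lid (a point): Centre of the outer face of the mould's blue lid, 52 mm from the mould's centre along its y.
- spare_centre (a point): Centre of the other mould, of the same shape and size but with a yellow lid and tab: a bystander.
- cheese: Loose fresh cheese, cream-coloured, 64 mm in diameter, 42 mm high: a bystander. Origin under it.
- mould: The same blue-lidded mould; its origin is the centre of its underside, 30 mm below its centre.

How it is judged (in metres and radians):
On the way, in this order (a step that is already met when the one before it is completed fails the run):
1. the pawl is thrown over (angle above 1.5 rad) while the moving plate is still forward (joint below 0.055 m) (value of joint pawl above 1.5 rad and value of joint follower below 0.055 m), for 0.2 s.
2. the moving plate is drawn back to within 10 mm of its stop, the pawl still over (value of joint pawl above 1.5 rad and value of joint follower above 0.105 m), for 0.2 s.
At the end, for the whole second after the job is handed in: The pawl is thrown over (above 1.5 rad), the moving plate is within 10 mm of its back stop, and the blue-lidded mould stands at rest flat on the bed between the plates, within 15 mm of the press's centre line, in line with it within 0.2 rad, its lid towards the moving plate (all of step 2 and x of mould_centre in the frame of press between -0.015 and 0.015 m and y of mould_centre in the frame of press between -0.105 and -0.045 m and z of mould_centre in the frame of press between 0.037 and 0.047 m and y of mould_lid in the frame of press above -0.06 m and angle between the y axis of mould_centre and the y axis of press, either way round below 0.2 rad and angle between mould_centre's own z axis and vertical below 0.08 rad and linear speed of mould below 0.01 m/s); the robot touches nothing.
It fails at once if the blue-lidded mould is dropped (falls free from more than 15 mm above the press bed) (height (world z) of mould_centre above 0.057 m and contact force between mould and anything else below 0.02 N).
It fails at once if the yellow-lidded mould or the loose cheese is moved more than 30 mm (distance of any of spare_centre, cheese from where it was at the start of the episode above 0.03 m).
It also fails if it takes over 64 s, if anything falls off the work surface, if the arm or the gripper's body presses on something with over 40 N, if the wrist force passes 120 N, or if a joint passes its speed limit or range.

## Working session

There is one attempt and no reset: what is moved stays moved. The work goes in short steps, Python scripts to look and compute and a tool call to move; the robot and the scene stay as the last step left them, time stands still between calls to the robot, and variables do not carry over. Pictures are saved under pics/ and viewed, and the job is handed in when it is done.

Besides the shell and the picture viewer there is one more tool, called after "Emit:" in YAML: its name, and indented under it one key for each argument. servo_tool: Moves the arm, as the interface text tells. Its arguments: {"type":"object","properties":{"plan":{"type":"array"},"claw":{"type":"number"},"force":{"type":"number"}},"required":["plan"]}

```bash
mkdir -p pics; cat > h.py <<'E'
import numpy as np, cv2
from cell import arm
def shot(n,fn):
    c=arm.camera(n); cv2.imwrite('pics/'+fn,c['img'][:,:,::-1]); return c
def ray(c,u,v):
    K=np.array(c['intrinsics']);k=c['k1']
    d=cv2.undistortPoints(np.array([[[u,v]]],float),K,np.array([0,0,0,0,0.])) [0,0]
    p=d.copy()
    for _ in range(30): p=d/(1+k*(p@p))
    R=cv2.Rodrigues(np.array(c['rvec'],float))[0];t=np.array(c['tvec'],float).ravel()
    return -R.T@t, R.T@np.array([p[0],p[1],1])
def atz(c,u,v,z):
    o,d=ray(c,u,v); return o+d*(z-o[2])/d[2]
def proj(c,P):
    R=cv2.Rodrigues(np.array(c['rvec'],float))[0];t=np.array(c['tvec'],float).ravel()
    q=(R@np.atleast_2d(P).T).T+t; s=q[:,:2]/q[:,2:]; s=s*(1+c['k1']*(s**2).sum(1,keepdims=True))
    K=np.array(c['intrinsics']); return s@np.diag([K[0,0],K[1,1]])+K[:2,2]
def tri(c1,p1,c2,p2):
    o1,d1=ray(c1,*p1);o2,d2=ray(c2,*p2)
    A=np.stack([d1,-d2],1);s=np.linalg.lstsq(A,o2-o1,rcond=None)[0]
    a=o1+s[0]*d1;b=o2+s[1]*d2;return (a+b)/2,np.linalg.norm(a-b)
E
python3 - <<'E'
from h import *
import pickle
s=arm.sense();print(s)
C={}
for n in ['side','top','wrist']:
    C[n]=shot(n,n+'0.png')
    for th in ['press','pawl','pawl_grip','follower_grip','follower','mould_centre','mould_lid','spare_centre','cheese']:
        print(n,th,[(np.round(r['bbox']),round(r['confidence'],2)) for r in arm.spot_in(n,th)])
pickle.dump(C,open('c0.pkl','wb'))
E
```

```text
{'t': 0.0, 'qpos': array([69.33927336, 21.99394593,  2.5101118 , 91.65304415, -1.02512827,
       66.53035681, -2.85984314]), 'joint_vel': array([ 0.05800796,  0.05479862, -0.00276448, -0.10126268, -0.07057311,
        0.03077664, -0.03387586]), 'effort': array([ 3.30386329e-04, -4.33456457e+01,  1.02434345e+00, -2.49513406e+01,
        1.05945073e-02,  1.13747822e-02, -3.94061487e-06]), 'ee_pos': array([ 168.62611973, -626.78996263,  248.83216592]), 'orientation': array([[-9.65643355e-01, -8.41717873e-04,  2.59869586e-01],
       [-2.59870908e-01,  2.56883931e-03, -9.65639950e-01],
       [ 1.45233198e-04, -9.99996346e-01, -2.69932060e-03]]), 'ft_force': array([ 0.0952052 , -0.12406454, -0.61157424]), 'torque': array([-0.02843658,  0.02507727,  0.01404178]), 'width': 1.0013956394119445}
side press [(array([244., 239., 138., 100.]), 0.79)]
side pawl [(array([224., 223.,  24.,  38.]), 0.91)]
side pawl_grip [(array([225., 222.,  24.,  40.]), 0.54)]
side follower_grip [(array([260., 221.,  62.,  61.]), 0.91)]
side follower [(array([260., 217.,  62.,  62.]), 0.71)]
side mould_centre [(ar
[... 257 characters left out ...]
s [(array([260., 211., 127.,  44.]), 0.93)]
top pawl [(array([232., 196.,  20.,  18.]), 0.74)]
top pawl_grip [(array([232., 196.,  22.,  22.]), 0.69)]
top follower_grip [(array([264., 205.,  64.,  38.]), 0.84)]
top follower [(array([263., 204.,  65.,  36.]), 0.81), (array([234., 199.,  24.,  22.]), 0.63)]
top mould_centre [(array([404., 243.,  41.,  28.]), 0.71)]
top mould_lid [(array([401., 242.,  44.,  28.]), 0.74)]
top spare_centre [(array([382., 183.,  42.,  26.]), 0.7)]
top cheese [(array([154., 227.,  26.,  20.]), 0.74)]
wrist press []
wrist pawl []
wrist pawl_grip []
wrist follower_grip []
wrist follower []
wrist mould_centre []
wrist mould_lid []
wrist spare_centre []
wrist cheese []
```

```bash
python3 - <<'E'
import cv2
a=cv2.imread('pics/side0.png');cv2.imwrite('pics/side0z.png',cv2.resize(a[140:340,130:410],None,fx=2.85,fy=2.85,interpolation=cv2.INTER_CUBIC))
a=cv2.imread('pics/top0.png');cv2.imwrite('pics/top0z.png',cv2.resize(a[130:290,140:440],None,fx=2.66,fy=2.66,interpolation=cv2.INTER_CUBIC))
E
```

```text
(no output)
```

View pics/side0z.png

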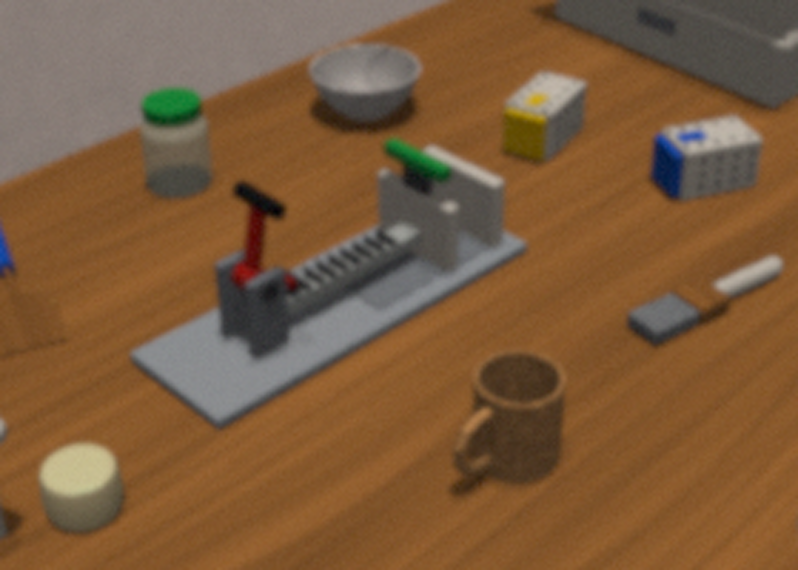

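View pics/top0z.png

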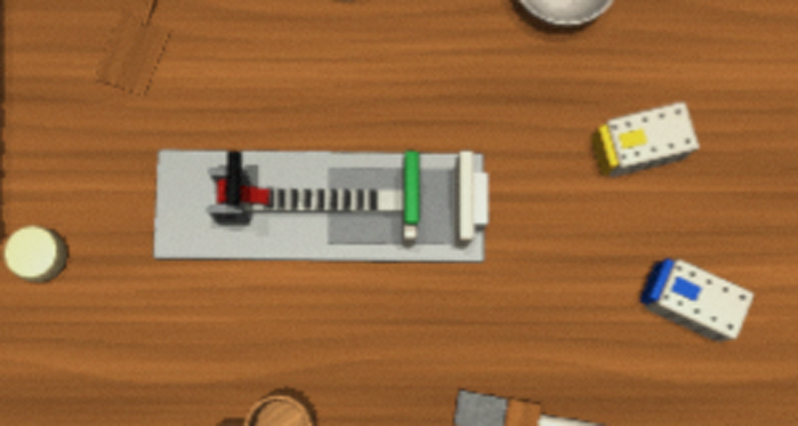

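View pics/top0.png

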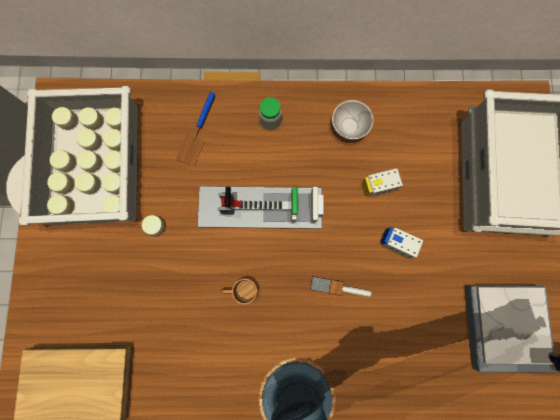

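```bash
cat > fit.py <<'E'
from h import *
import pickle
from scipy.optimize import least_squares
C=pickle.load(open('c0.pkl','rb'));c=C['top'];s=C['side']
print([np.round(atz(C[n],280,210,0)) for n in('top','side')])
zt=lambda u,v:(140+u/2.66-.3,130+v/2.66-.3)
zs=lambda u,v:(130+u/2.85-.3,140+v/2.85-.3)
cor=[zt(159,151),zt(484,153),zt(484,262),zt(154,260)]
for p in cor: print(np.round(atz(c,*p,12)))
sc=[zs(133,355),zs(221,418),zs(525,243)]
for p in sc: print('side',np.round(atz(s,*p,12)))
print('handle top ends',[np.round(atz(c,*zt(*p),123)) for p in [(411,152),(411,222)]])
print('pawl bar ends top',[np.round(atz(c,*zt(*p),155)) for p in [(234,153),(234,203)]])
print('pawl tri',tri(c,zt(234,178),s,zs(260,200)))
print('handle tri',tri(c,zt(411,188),s,zs(418,160)))
print('blue lid top edge',[np.round(atz(c,*zt(*p),60)) for p in [(669,261),(649,303)]], 'far',[np.round(atz(c,*zt(*p),60)) for p in [(751,294),(734,338)]])
print('yel',[np.round(atz(c,*zt(*p),60)) for p in [(603,126),(615,174),(685,104),(697,149)]])
print('cheese',np.round(atz(c,*zt(34,253),42)))
E
python3 fit.py
```

```text
[array([550.,  47.,   0.]), array([633., -84.,   0.])]
[622. 300.  12.]
[621. -84.  12.]
[490. -81.  12.]
[493. 301.  12.]
side [621. 301.  12.]
side [498. 298.  12.]
side [494. -79.  12.]
handle top ends [array([594.,   8., 123.]), array([518.,   9., 123.])]
pawl bar ends top [array([585., 194., 155.]), array([532., 193., 155.])]
pawl tri (array([559.07807231, 193.74007518, 152.52345932]), np.float64(0.4577421899493764))
handle tri (array([556.03150817,   7.9151843 , 117.07329489]), np.float64(0.09494256555672814))
blue lid top edge [array([ 485., -283.,   60.]), array([ 438., -258.,   60.])] far [array([ 448., -372.,   60.]), array([ 400., -350.,   60.])]
yel [array([ 641., -215.,   60.]), array([ 585., -227.,   60.]), array([ 667., -311.,   60.]), array([ 614., -321.,   60.])]
cheese [496. 430.  42.]
```

Emit:
servo_tool:
  plan:
    - [[0,0,0,-0.12],[0,0,0,-0.12],[0,0,0,-0.12],[0,0,0,-0.12],[0,0,0,-0.12],[0,0,0,-0.12],[0,0,0,-0.12],[0,0,0,-0.12],[0,0,0,-0.12],[0,0,0,-0.12],[0,0,0,-0.12]]
  claw: 0

```text
t: 2.42
ee_pos: [168.7, -627.8, 250.3]
orientation: [[0.065, -0.001, 0.998], [-0.998, -0.0, 0.065], [0.0, -1.0, -0.001]]
ft_force: [0.6, 0.5, 0.5]
width: 0.003
```

Emit:
servo_tool:
  plan:
    - [[0,0,0,0.065],[-0.03,0,0.018,0],[-0.034,0,0.018,0],[-0.034,0,0.018,0],[-0.034,0,0.018,0],[-0.034,0,0.018,0],[-0.034,0,0.018,0],[-0.034,0,0.018,0],[-0.034,0,0.018,0],[-0.034,0,0.018,0],[-0.034,0,0.018,0],[-0.034,0,0.018,0],[-0.034,0,0.018,0],[-0.034,0,0.018,0],[-0.034,0,0.018,0],[-0.034,0,0.018,0],[-0.034,0,0.018,0],[-0.034,0,0.018,0],[-0.03,0,0.018,0],[0,0,0,0]]

```text
t: 4.08
ee_pos: [506.8, -3.9, 249.2]
orientation: [[-0.015, 0.011, 1.0], [-1.0, -0.014, -0.015], [0.014, -1.0, 0.011]]
ft_force: [-0.0, 0.9, 0.1]
width: 0.003
```

Emit:
servo_tool:
  plan:
    - [[-0.03,0,0.01,-0.015],[-0.035,0,0.014,0],[-0.035,0,0.014,0],[-0.03,0,0.01,0],[-0.015,0,0.005,0],[0,0,0,0]]

```text
t: 4.58
ee_pos: [563.7, 146.5, 247.7]
orientation: [[-0.002, 0.013, 1.0], [-1.0, -0.013, -0.001], [0.013, -1.0, 0.013]]
ft_force: [0.0, 1.1, 0.7]
width: -0.003
```

```bash
python3 - <<'E'
from h import *
s=arm.sense();print(s['t'],s['ee_pos'])
c=shot('wrist','w1.png');R=cv2.Rodrigues(np.array(c['rvec']))[0];print('campos',-R.T@np.ravel(c['tvec']))
for r in arm.cut_out('wrist','pawl')[:2]: print(r['bbox'],r['confidence'])
for r in arm.spot_in('wrist','follower_grip')[:2]: print(r['bbox'],r['confidence'])
E
```

```text
4.5833 [563.7177734  146.49153299 247.73211316]
campos [562.23596757 223.95169076 371.32910287]
[274.6, 137.8, 86.1, 66.1] 0.93
[259.9, 259.1, 58.0, 190.8] 0.6
[274.6, 137.9, 85.5, 68.4] 0.22
```

View pics/w1.png

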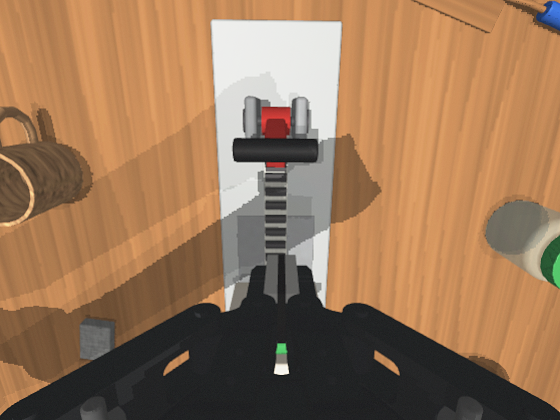

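```bash
python3 - <<'E'
from h import *
c=arm.camera('wrist')
print('bar',[np.round(atz(c,u,149,151),1) for u in(233,318)])
print('base far corners',[np.round(atz(c,*p,12),1) for p in((211,20),(341,23))])
print('edges at row 180',[np.round(atz(c,*p,12),1) for p in((219,200),(332,200))])
print('tip now',proj(c,[563.7,146,229]))
E
```

```text
bar [array([532.4, 189.2, 151. ]), array([589.3, 188.6, 151. ])]
base far corners [array([498.8, 295. ,  12. ]), array([625.5, 291.6,  12. ])]
edges at row 180 [array([494. , 112.6,  12. ]), array([624.1, 111.1,  12. ])]
tip now [[281.78291478 260.283864  ]]
```

Emit:
servo_tool:
  plan:
    - [[0,0.03,-0.002,0],[0,0.03,-0.001,0],[0,0.022,0,0],[0,0.012,0,0],[0,0,0,0]]

```text
t: 5.2
ee_pos: [564.5, 123.9, 152.6]
orientation: [[-0.028, 0.018, 0.999], [-0.999, -0.028, -0.027], [0.028, -0.999, 0.018]]
ft_force: [0.1, 0.1, -0.1]
width: 0.002
```

Emit:
servo_tool:
  plan:
    - [[-0.02,0,-0.002,-0.02],[-0.015,0,0,0],[-0.01,0,0,0],[-0.01,0,0,0],[-0.01,0,0,0],[-0.01,0,0,0],[-0.01,0,0,0],[-0.01,0,0,0],[-0.01,0,0,0],[-0.01,0,0,0],[-0.01,0,0,0],[-0.01,0,0,0]]

```text
t: 6.2
ee_pos: [570.3, 254.7, 151.6]
orientation: [[-0.027, 0.021, 0.999], [-0.999, -0.038, -0.027], [0.038, -0.999, 0.022]]
ft_force: [-0.4, 0.8, 0.1]
width: -0.005
```

```bash
python3 - <<'E'
from h import *
c=shot('side','s2.png');a=cv2.imread('pics/s2.png')
cv2.imwrite('pics/s2z.png',cv2.resize(a[160:320,150:350],None,fx=3,fy=3,interpolation=cv2.INTER_CUBIC))
E
```

```text
(no output)
```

View pics/s2z.png

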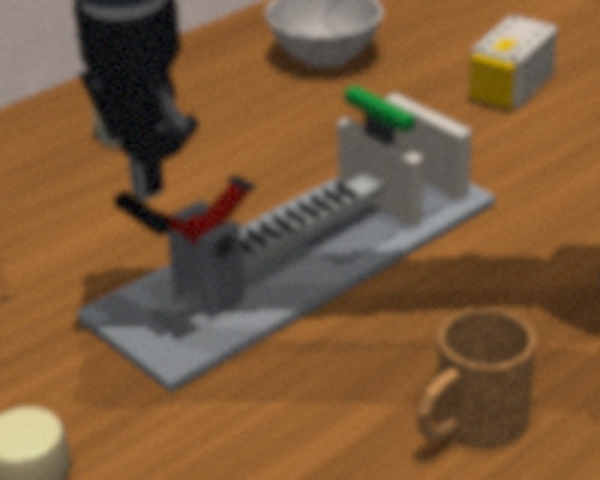

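Emit:
servo_tool:
  plan:
    - [[0,-0.03,0,-0.025],[0,-0.03,-0.003,0],[0.03,0,-0.003,0],[0.038,0,-0.003,0],[0.038,0,0,0],[0.038,0,0,0],[0.038,0,0,0],[0.03,0,0,0],[0.02,0,0,0],[0.01,0,0,0],[0,0,0,0],[0,0,0,0]]

```text
t: 7.25
ee_pos: [560.6, 22.6, 221.8]
orientation: [[0.02, 0.023, 1.0], [-0.999, -0.024, 0.02], [0.025, -0.999, 0.023]]
ft_force: [-0.4, -0.1, 0.1]
width: -0.0
```

Emit:
servo_tool:
  plan:
    - [[0.025,0,-0.001,0],[0.02,0,0,0],[0.005,0,0,0],[0,0.02,0,0],[0,0.02,0,0],[0,0.01,0,0],[0,0,0,0]]

```text
t: 7.83
ee_pos: [565.0, -9.6, 174.1]
orientation: [[0.044, 0.031, 0.999], [-0.999, -0.013, 0.044], [0.015, -0.999, 0.03]]
ft_force: [-1.0, 0.3, -0.6]
width: 0.002
```

```bash
python3 - <<'E'
from h import *
s=arm.sense();print(s['t'],s['ee_pos'])
c=shot('wrist','w3.png')
shot('top','t3.png');a=cv2.imread('pics/t3.png');cv2.imwrite('pics/t3z.png',cv2.resize(a[170:250,180:340],None,fx=4,fy=4,interpolation=cv2.INTER_CUBIC))
E
```

```text
7.8333 [564.97848641  -9.61595389 174.05571296]
```

View pics/w3.png

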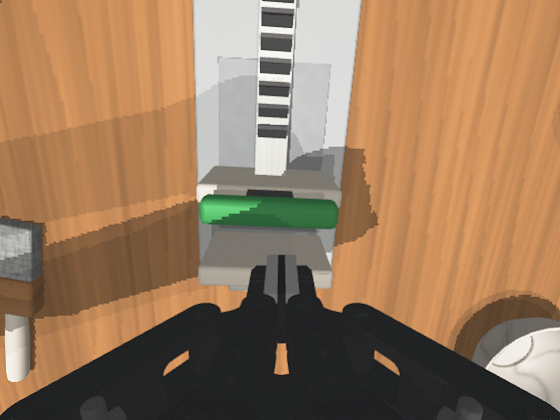

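View pics/t3z.png

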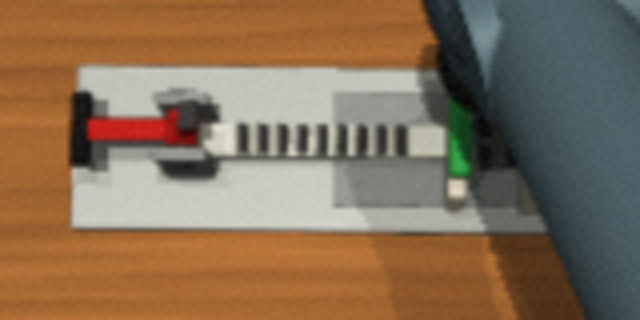

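Emit:
servo_tool:
  plan:
    - [[0.018,0,-0.003,0.02],[0,0,-0.003,0],[0,0.012,0,0],[0,0.015,0,0],[0,0.012,0,0],[0,0.005,0,0],[0,0,0,0]]

```text
t: 8.52
ee_pos: [567.2, -20.9, 135.0]
orientation: [[0.032, 0.046, 0.998], [-0.999, -0.011, 0.032], [0.012, -0.999, 0.045]]
ft_force: [0.0, -0.1, -0.4]
width: 0.003
```

Emit:
servo_tool:
  plan:
    - [[0.001,0.008,-0.004,0.02],[0,0.008,-0.003,0],[0,0.002,0,0],[0,0,0,0]]

```text
t: 8.85
ee_pos: [560.5, -21.1, 114.9]
orientation: [[0.011, 0.046, 0.999], [-1.0, -0.01, 0.012], [0.01, -0.999, 0.046]]
ft_force: [0.2, 0.8, -0.9]
width: 0.0
```

Emit:
servo_tool:
  plan:
    - [[-0.008,0,0,0],[-0.01,0,0,0],[-0.01,0,0,0],[-0.01,0,0,0],[-0.01,0,0,0],[-0.01,0,0,0],[-0.01,0,0,0],[-0.01,0,0,0],[-0.01,0,0,0],[-0.008,0,0,0],[-0.005,0,0,0]]

```text
t: 9.77
ee_pos: [561.2, 83.9, 114.5]
orientation: [[0.006, 0.048, 0.999], [-1.0, -0.019, 0.007], [0.019, -0.999, 0.048]]
ft_force: [0.8, -3.0, -0.7]
width: 0.002
```

Emit:
servo_tool:
  plan:
    - [[-0.004,0,0,0],[-0.004,0,0,0],[-0.003,0,0,0],[-0.003,0,0,0],[-0.002,0,0,0],[-0.002,0,0,0]]

```text
t: 10.27
ee_pos: [561.2, 91.4, 114.6]
orientation: [[-0.001, 0.042, 0.999], [-0.999, -0.04, 0.001], [0.04, -0.998, 0.042]]
ft_force: [-0.0, -5.1, 2.0]
width: 0.0
```

Emit:
servo_tool:
  plan:
    - [[-0.004,0,0,0],[-0.004,0,0,0],[-0.004,0,0,0]]

```text
t: 10.52
ee_pos: [561.0, 91.3, 114.7]
orientation: [[-0.011, 0.036, 0.999], [-0.998, -0.059, -0.008], [0.059, -0.998, 0.037]]
ft_force: [-1.9, -8.9, 6.0]
width: 0.004
```

```bash
python3 - <<'E'
from h import *
c=shot('side','s4.png');a=cv2.imread('pics/s4.png')
cv2.imwrite('pics/s4z.png',cv2.resize(a[160:320,150:350],None,fx=3,fy=3,interpolation=cv2.INTER_CUBIC))
E
```

```text
(no output)
```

View pics/s4z.png

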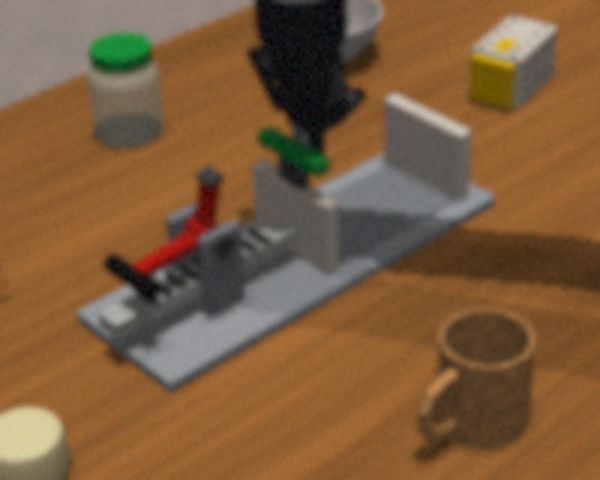

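Emit:
servo_tool:
  plan:
    - [[0.015,0,0,0],[0.01,0,0,0],[0,-0.03,0,0],[0,-0.035,0,0],[0,-0.035,0,0],[0,-0.03,0,0],[0,-0.01,0,0],[0,0,0,0]]
  claw: 1

```text
t: 11.23
ee_pos: [551.5, 82.8, 258.0]
orientation: [[-0.005, 0.028, 1.0], [-0.999, -0.044, -0.004], [0.044, -0.999, 0.028]]
ft_force: [0.4, 0.3, -0.1]
width: 1.001
```

Emit:
servo_tool:
  plan:
    - [[0.03,0,-0.007,0],[0.035,0,-0.009,0],[0.035,0,-0.009,0],[0.035,0,-0.009,0],[0.035,0,-0.009,0],[0.035,0,-0.009,0],[0.035,0,-0.009,0],[0.035,0,-0.009,0],[0.035,0,-0.009,0],[0.035,0,-0.009,0],[0.03,0,-0.007,0],[0.01,0,0,0],[0,0,0,0.1],[0,0,0,0.1],[0,0,0,0.1],[0,0,0,0.09],[0,0,0,0]]

```text
t: 12.65
ee_pos: [445.5, -299.4, 237.2]
orientation: [[-0.385, 0.006, 0.923], [-0.923, -0.004, -0.385], [0.001, -1.0, 0.007]]
ft_force: [1.3, -0.0, 0.1]
width: 1.005
```

```bash
python3 - <<'E'
from h import *
import pickle
s=arm.sense();print(s['t'],s['ee_pos'])
c=shot('wrist','w5.png');pickle.dump(c,open('w5.pkl','wb'))
for th in('mould','mould_lid'):
  for r in arm.spot_in('wrist',th)[:2]: print(th,r)
E
```

```text
12.65 [ 445.53478671 -299.38191944  237.21810663]
mould {'bbox': [290.1, 203.4, 64.4, 103.8], 'confidence': 0.92}
mould_lid {'bbox': [292.5, 203.1, 62.3, 112.1], 'confidence': 0.81}
```

View pics/w5.png

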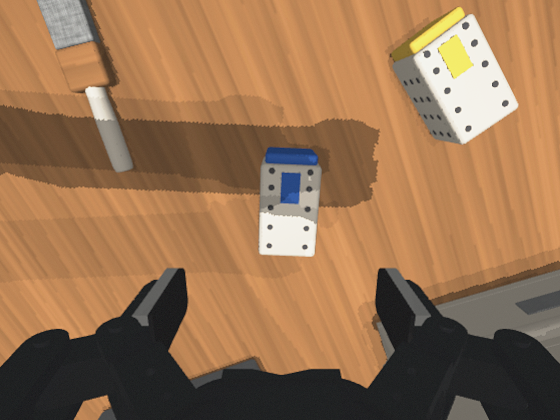

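```bash
python3 - <<'E'
from h import *
import pickle
c=pickle.load(open('w5.pkl','rb'));i=c['img']
a=i[135:270,245:335,::-1];cv2.imwrite('pics/w5z.png',cv2.resize(a,None,fx=4.4,fy=4.4,interpolation=cv2.INTER_CUBIC))
for p in [(266,150),(318,152),(259,255),(314,257),(288,152),(286.5,256)]: print(p,np.round(atz(c,*p,60),1))
for p in [(271,171),(311,173),(269,246),(305,246)]: print('holes',np.round(atz(c,*p,60),1))
E
```

```text
(266, 150) [ 448.9 -258.    60. ]
(318, 152) [ 492.5 -278.2   60. ]
(259, 255) [ 400.2 -352.4   60. ]
(314, 257) [ 451.  -376.2   60. ]
(288, 152) [ 466.9 -267.5   60. ]
(286.5, 256) [ 425.5 -364.3   60. ]
holes [ 445.5 -277.7   60. ]
holes [ 479.5 -294.    60. ]
holes [ 413.5 -347.2   60. ]
holes [ 447.  -361.3   60. ]
```

View pics/w5z.png

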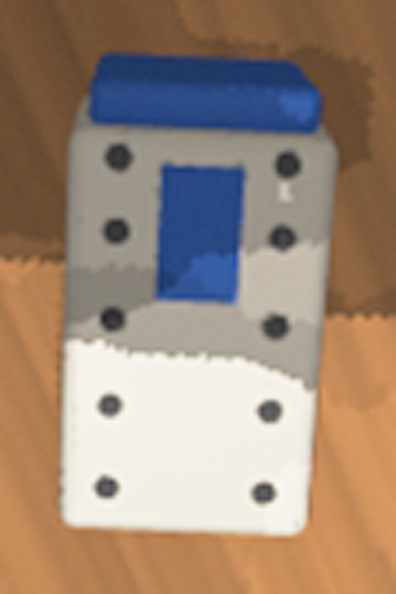

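Emit:
servo_tool:
  plan:
    - [[0.012,0.01,0.006,0.035],[0.003,0.025,0.001,0],[0,0.025,0,0],[0,0.025,0,0],[0,0.02,0,0],[0,0.01,0,0],[0,0,0,0]]

```text
t: 13.38
ee_pos: [452.7, -315.6, 120.7]
orientation: [[-0.4, 0.015, 0.917], [-0.917, -0.008, -0.399], [0.001, -1.0, 0.017]]
ft_force: [-0.6, 0.6, 0.4]
width: 0.998
```

Emit:
servo_tool:
  plan:
    - [[0.002,0,-0.006,0.02],[0,0.015,0,0],[0,0.02,-0.001,0],[0,0.015,0,0],[0,0.008,0,0],[0,0,0,0]]

```text
t: 13.88
ee_pos: [450.3, -317.5, 68.2]
orientation: [[-0.419, 0.025, 0.907], [-0.908, -0.015, -0.419], [0.003, -1.0, 0.029]]
ft_force: [-0.4, 0.7, -1.3]
width: 1.003
```

```bash
python3 - <<'E'
from h import *
s=arm.sense();print(s['t'],s['ee_pos'])
c=shot('wrist','w6.png')
E
```

```text
13.8833 [ 450.3237006  -317.52832681   68.21267724]
```

View pics/w6.png

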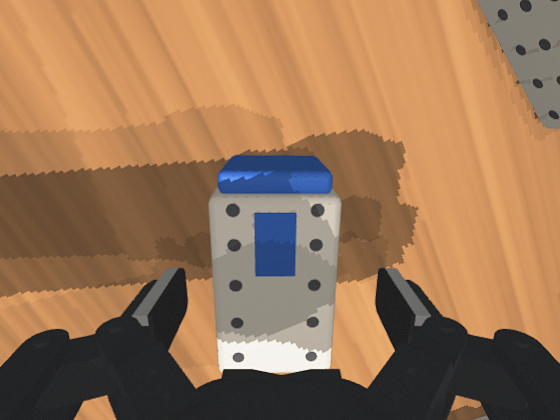

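Emit:
servo_tool:
  plan:
    - [[0,0.01,-0.003,0],[0,0.012,-0.001,0],[0,0.008,0,0],[0,0.002,0,0],[0,0,0,0]]

```text
t: 14.35
ee_pos: [450.7, -318.7, 38.3]
orientation: [[-0.42, 0.033, 0.907], [-0.908, -0.021, -0.42], [0.005, -0.999, 0.038]]
ft_force: [0.8, -0.3, -0.2]
width: 1.002
```

Emit:
servo_tool:
  plan:
    - [[0,0,-0.004,0],[0,0,0,0]]

```text
t: 14.52
ee_pos: [446.7, -316.7, 37.7]
orientation: [[-0.42, 0.032, 0.907], [-0.908, -0.02, -0.419], [0.005, -0.999, 0.037]]
ft_force: [0.5, 1.1, -1.0]
width: 1.0
```

Emit:
servo_tool:
  plan:
    - [[0,0,0,0],[0,0,0,0],[0,0,0,0],[0,0,0,0],[0,0,0,0],[0,0,0,0],[0,0,0,0],[0,0,0,0]]
  claw: 0
  force: 50

```text
t: 15.18
ee_pos: [447.1, -316.9, 38.9]
orientation: [[-0.42, 0.033, 0.907], [-0.908, -0.021, -0.419], [0.006, -0.999, 0.039]]
ft_force: [1.0, -0.1, -0.8]
width: 0.678
```

Emit:
servo_tool:
  plan:
    - [[0,-0.008,0,0],[0,-0.015,0,0],[0,-0.02,0,0],[0,-0.025,0,0],[0,-0.025,0,0],[0,-0.02,0,0],[0,-0.01,0,0],[0,0,0,0]]

```text
t: 15.85
ee_pos: [434.3, -309.0, 160.3]
orientation: [[-0.419, 0.014, 0.908], [-0.908, -0.008, -0.419], [0.001, -1.0, 0.016]]
ft_force: [0.4, -1.0, -4.1]
width: 0.68
```

Emit:
servo_tool:
  plan:
    - [[0,0,0,-0.09],[0,0,0,-0.09],[0,0,0,-0.09],[0,0,0,-0.09],[0,0,0,-0.06],[-0.015,0,0.006,0],[-0.028,0,0.01,0],[-0.028,0,0.01,0],[-0.028,0,0.01,0],[-0.028,0,0.01,0],[-0.028,0,0.01,0],[-0.028,0,0.01,0],[-0.028,0,0.01,0],[-0.028,0,0.01,0],[-0.02,0,0.008,0],[-0.01,0,0,0],[0,0,0,0]]

```text
t: 17.27
ee_pos: [509.7, -26.3, 134.0]
orientation: [[-0.001, -0.025, 1.0], [-1.0, 0.01, -0.001], [-0.01, -1.0, -0.025]]
ft_force: [-0.8, 0.4, -4.7]
width: 0.674
```

```bash
python3 - <<'E'
from h import *
import pickle
s=arm.sense();print(s['t'],s['ee_pos'],s['orientation'],s['width'])
c=shot('wrist','w7.png');d=shot('top','t7.png');e=shot('side','s7.png');pickle.dump((c,d,e),open('w7.pkl','wb'))
a=cv2.imread('pics/s7.png')
cv2.imwrite('pics/s7z.png',cv2.resize(a[140:320,150:390],None,fx=3,fy=3,interpolation=cv2.INTER_CUBIC))
E
```

```text
17.2667 [509.66523661 -26.27882979 133.97720909] [[-0.00124321 -0.02495156  0.99968789]
 [-0.99995294  0.00964949 -0.00100269]
 [-0.00962146 -0.99964209 -0.02496239]] 0.6737288447745813
```

View pics/w7.png

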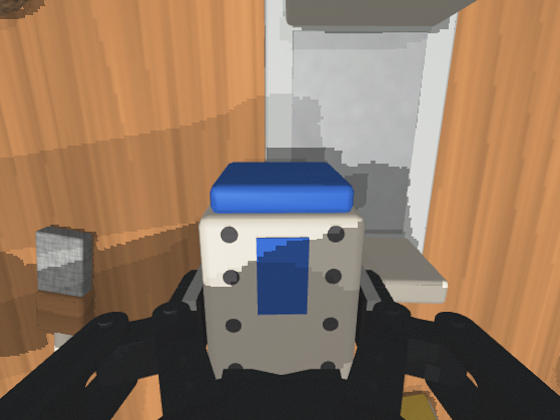

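View pics/s7z.png

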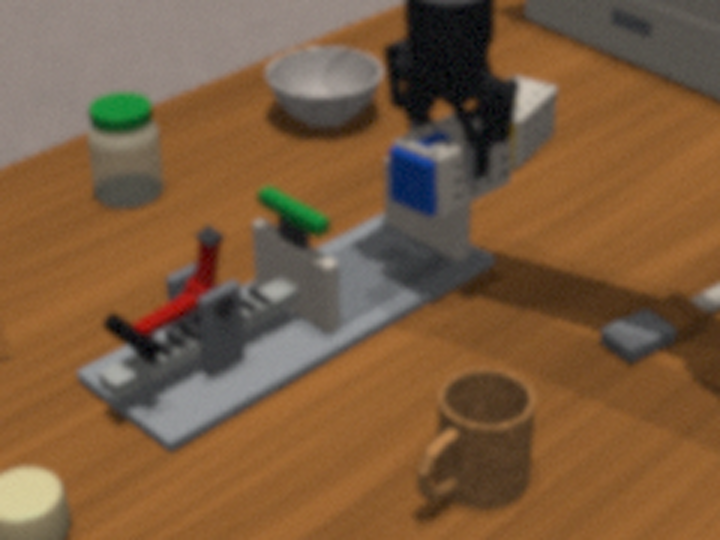

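```bash
python3 - <<'E'
from h import *
import pickle
c,d,e=pickle.load(open('w7.pkl','rb'))
for n,p,z in [('base L r100',(266,110),12),('base R r110',(438,110),12),('base R r40',(450,40),12),('base L r40',(265.5,40),12),('bed recess L',(291.5,60),12),('bed recess R',(424,60),12),('fix plate inner R top',(445,284),85),('movplate left top',(287,24),84)]:
  print(n,np.round(atz(c,*p,z),1))
E
```

```text
base L r100 [495.5  50.1  12. ]
base R r110 [619.5  49.9  12. ]
base R r40 [621.3  95.3  12. ]
base L r40 [495.8  96.1  12. ]
bed recess L [513.8  83.4  12. ]
bed recess R [605.4  82.9  12. ]
fix plate inner R top [605.5 -49.3  85. ]
movplate left top [511.2  89.1  84. ]
```

Emit:
servo_tool:
  plan:
    - [[0,-0.015,0,0],[0,-0.015,0.005,0],[-0.01,-0.003,0.012,0],[-0.015,0,0.012,0],[-0.015,0,0.012,0],[-0.01,0,0.005,0],[0,0,0,0],[0,0,0,0]]

```text
t: 18.08
ee_pos: [553.0, -8.2, 162.9]
orientation: [[-0.044, -0.036, 0.998], [-0.999, -0.008, -0.044], [0.01, -0.999, -0.036]]
ft_force: [-1.2, -0.2, -3.7]
width: 0.676
```

Emit:
servo_tool:
  plan:
    - [[-0.012,0,0.003,-0.02],[-0.015,0,0.003,-0.015],[-0.01,0,0,0],[-0.003,0,0,0],[0,0.01,0,0],[0,0.015,0,0],[0,0.015,0,0],[0,0.005,0,0],[0,0,0,0]]

```text
t: 18.83
ee_pos: [555.5, 32.0, 113.1]
orientation: [[-0.007, -0.04, 0.999], [-1.0, -0.012, -0.007], [0.012, -0.999, -0.04]]
ft_force: [-0.6, -0.2, -4.6]
width: 0.678
```

```bash
python3 - <<'E'
from h import *
import pickle
s=arm.sense();print(s['t'],s['ee_pos'],s['width'])
c=shot('wrist','w8.png');e=shot('side','s8.png');pickle.dump((c,e),open('w8.pkl','wb'))
a=cv2.imread('pics/s8.png')
cv2.imwrite('pics/s8z.png',cv2.resize(a[140:320,150:390],None,fx=3,fy=3,interpolation=cv2.INTER_CUBIC))
E
```

```text
18.8333 [555.45475657  31.95611661 113.10637923] 0.6782384252988354
```

View pics/w8.png

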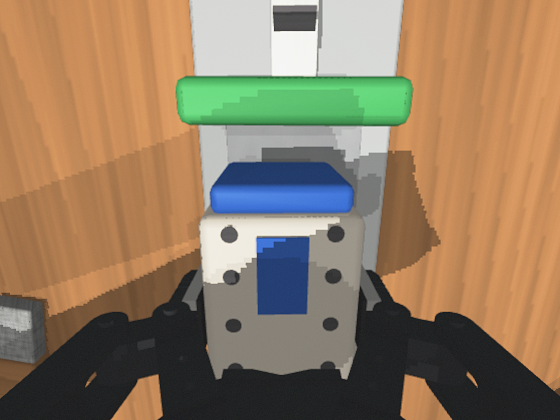

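View pics/s8z.png

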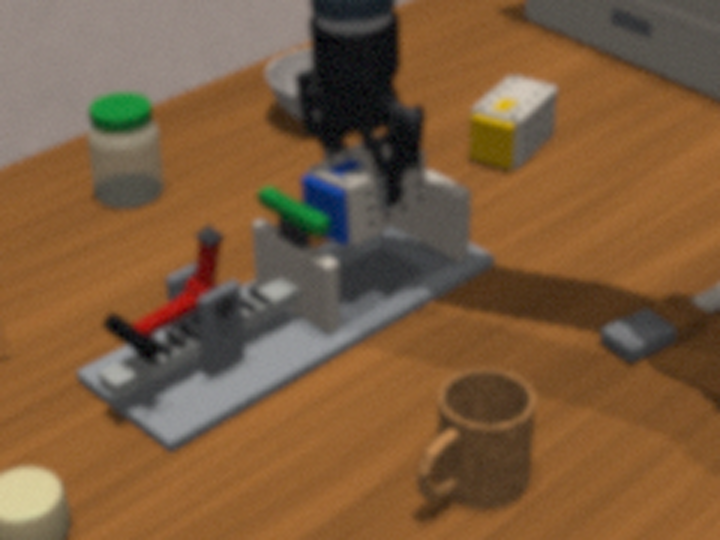

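```bash
python3 - <<'E'
from h import *
import pickle
c,e=pickle.load(open('w8.pkl','rb'))
for n,p,z in [('hL',(177,101),115),('hR',(412,101),115),('hface L',(195,125),107),('base L',(202,150),12),('base R',(385,150),12),('base L',(193,30),12),('base R',(402,30),12),('bed L',(227,145),12),('bed R',(361,140),12)]:
  print(n,np.round(atz(c,*p,z),1))
print('lid top L/R',np.round(atz(c,211,190,133),1),np.round(atz(c,353,190,133),1))
print('lid outer top L/R',np.round(atz(c,231,163,133),1),np.round(atz(c,328,163,133),1))
E
```

```text
hL [518.4 110.8 115. ]
hR [601.9 110.1 115. ]
hface L [521.8 102.  107. ]
base L [496.6  79.8  12. ]
base R [622.1  79.5  12. ]
base L [497.2 154.   12. ]
base R [625.8 152.   12. ]
bed L [514.3  83.2  12. ]
bed R [605.5  86.2  12. ]
lid top L/R [533.1  82.5 133. ] [580.   82.6 133. ]
lid outer top L/R [540.3  91.5 133. ] [571.5  91.5 133. ]
```

Emit:
servo_tool:
  plan:
    - [[0.001,0.008,0.002,0],[0,0.014,0,0],[0,0.012,0,0],[0,0.01,0,0],[0,0.004,0,0],[0,0,0,0]]

```text
t: 19.43
ee_pos: [559.1, 29.2, 63.4]
orientation: [[-0.009, -0.033, 0.999], [-1.0, -0.012, -0.01], [0.013, -0.999, -0.033]]
ft_force: [-0.8, 0.4, -4.0]
width: 0.675
```

Emit:
servo_tool:
  plan:
    - [[0,0.004,0,0],[0,0.004,0,0],[0,0.003,0,0],[0,0.002,0,0],[0,0,0,0]]

```text
t: 19.85
ee_pos: [559.6, 29.2, 52.8]
orientation: [[-0.01, -0.034, 0.999], [-1.0, -0.015, -0.01], [0.015, -0.999, -0.034]]
ft_force: [-0.6, -0.8, -4.2]
width: 0.673
```

Emit:
servo_tool:
  plan:
    - [[0,0.002,0,0],[0,0.002,0,0],[0,0.002,0,0],[0,0.001,0,0]]

```text
t: 20.18
ee_pos: [561.0, 29.4, 52.1]
orientation: [[-0.01, -0.032, 0.999], [-1.0, -0.019, -0.011], [0.019, -0.999, -0.032]]
ft_force: [-1.0, 0.2, -0.2]
width: 0.672
```

Emit:
servo_tool:
  plan:
    - [[0,0.002,-0.001,0],[0,0.002,0,0],[0,0.002,0,0],[0,0.002,0,0],[0,0.002,0,0]]

```text
t: 20.6
ee_pos: [561.2, 29.3, 51.8]
orientation: [[-0.011, -0.032, 0.999], [-1.0, -0.025, -0.012], [0.026, -0.999, -0.032]]
ft_force: [-6.6, -1.6, 12.7]
width: 0.675
```

Emit:
servo_tool:
  plan:
    - [[0,0,0,0],[0,0,0,0],[0,0,0,0],[0,0,0,0]]
  claw: 0.85

```text
t: 20.93
ee_pos: [565.1, 30.2, 54.0]
orientation: [[-0.011, -0.024, 1.0], [-1.0, -0.024, -0.012], [0.024, -0.999, -0.023]]
ft_force: [-0.3, 0.6, 1.3]
width: 0.849
```

```bash
python3 - <<'E'
from h import *
s=arm.sense();print(s['t'],s['ee_pos'],s['width'],s['ft_force'])
c=shot('wrist','w9.png')
E
```

```text
20.9333 [565.05203464  30.20876894  53.95007148] 0.8494710150419541 [-0.30269274  0.616519    1.29158983]
```

View pics/w9.png

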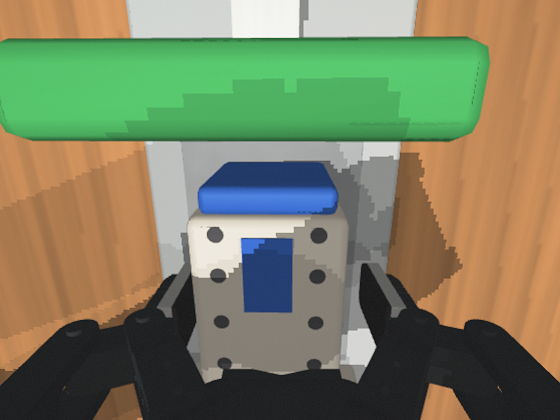

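Emit:
servo_tool:
  plan:
    - [[0,0,-0.002,0],[0,0,-0.002,0],[0,0,0,0]]
  claw: 1

```text
t: 21.23
ee_pos: [561.0, 30.3, 53.5]
orientation: [[-0.012, -0.024, 1.0], [-1.0, -0.024, -0.012], [0.024, -0.999, -0.024]]
ft_force: [-0.1, 0.0, 1.0]
width: 1.001
```

Emit:
servo_tool:
  plan:
    - [[0,-0.008,0,0],[0,-0.012,0,0],[0,-0.015,0,0],[0,-0.02,0,0],[0,0,0,0]]

```text
t: 21.65
ee_pos: [561.2, 31.9, 111.9]
orientation: [[-0.011, -0.027, 1.0], [-1.0, -0.023, -0.011], [0.023, -0.999, -0.027]]
ft_force: [0.1, -0.3, -0.0]
width: 0.999
```

```bash
python3 - <<'E'
from h import *
s=arm.sense();print(s['t'],s['ee_pos'],s['width'],s['ft_force'])
c=shot('wrist','w10.png')
E
```

```text
21.65 [561.15984031  31.89012557 111.92832307] 0.9986963313981096 [ 0.10772061 -0.32342347 -0.00205556]
```

View pics/w10.png

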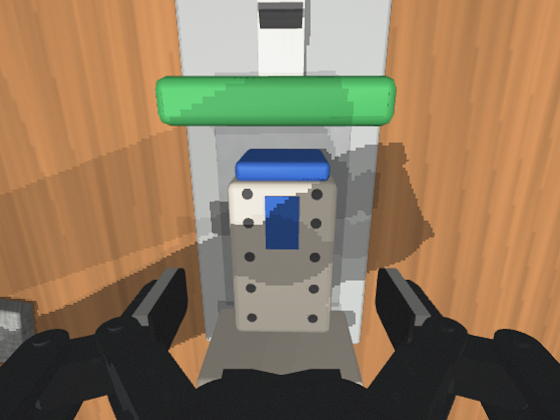

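Emit:
servo_tool:
  plan:
    - [[0,-0.025,0,0],[0,-0.035,0,0],[0,-0.035,0,0],[0,-0.035,0,0],[0.01,-0.025,0,0],[0.02,0,0,0],[0.01,0,0,0],[0,0,0,0],[0,0,0,0]]

```text
t: 22.45
ee_pos: [560.4, -5.3, 270.7]
orientation: [[-0.008, -0.037, 0.999], [-1.0, -0.025, -0.009], [0.025, -0.999, -0.037]]
ft_force: [-0.5, 0.5, -0.4]
width: 1.0
```

```bash
python3 - <<'E'
from h import *
import pickle
s=arm.sense();print(s['t'],s['ee_pos'],s['width'],s['ft_force'])
c=shot('wrist','w11.png');e=shot('side','s11.png');d=shot('top','t11.png');pickle.dump((c,e,d),open('w11.pkl','wb'))
a=cv2.imread('pics/s11.png')
cv2.imwrite('pics/s11z.png',cv2.resize(a[140:320,150:390],None,fx=3,fy=3,interpolation=cv2.INTER_CUBIC))
E
```

```text
22.45 [560.43610625  -5.28510033 270.72766387] 0.9996704966003184 [-0.45870849  0.52505758 -0.37679405]
```

View pics/w11.png

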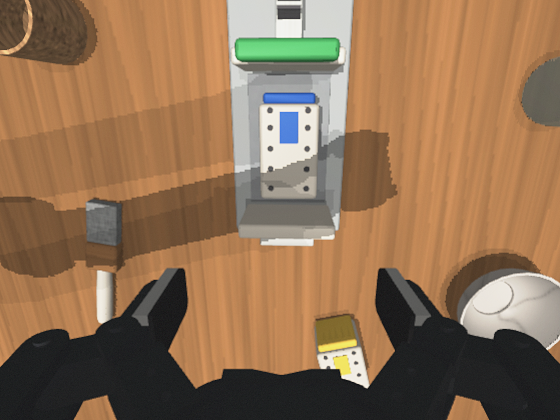

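View pics/s11z.png

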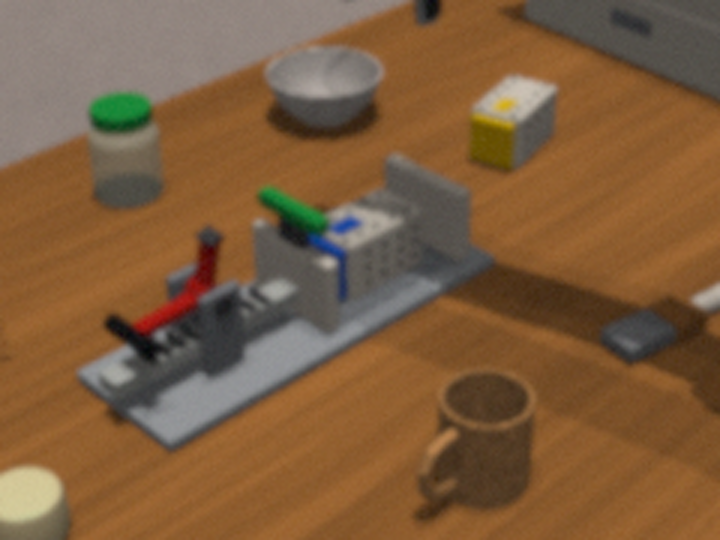

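```bash
python3 - <<'E'
from h import *
import pickle
c,e,d=pickle.load(open('w11.pkl','rb'))
a=c['img'][20:250,210:370,::-1];cv2.imwrite('pics/w11z.png',cv2.resize(a,None,fx=2.6,fy=2.6,interpolation=cv2.INTER_CUBIC))
for n,p,z in [('nearL',(260,198),72),('nearR',(317.5,199),72),('lidbaseL',(260,105),72),('lidbaseR',(320,105),72),('lidL',(263,94),72),('lidR',(316,94),72),('hL',(235,50),115),('hR',(340,50),115),('baseL100',(231,100),12),('baseR100',(347,100),12),('baseL200',(236,200),12),('baseR200',(340,200),12),('fixtopL',(245,201),85),('fixtopR',(330,204),85)]:
  print(n,np.round(atz(c,*p,z),1))
E
```

```text
nearL [530.8 -22.2  72. ]
nearR [590.2 -23.1  72. ]
lidbaseL [533.5  69.4  72. ]
lidbaseR [590.  69.  72.]
lidL [536.6  79.2  72. ]
lidR [586.   78.7  72. ]
hL [519.5 111.  115. ]
hR [600.9 109.8 115. ]
baseL100 [495.1  74.3  12. ]
baseR100 [624.2  73.1  12. ]
baseL200 [494.5 -42.7  12. ]
baseR200 [622.2 -42.4  12. ]
fixtopL [517.1 -21.5  85. ]
fixtopR [601.7 -24.4  85. ]
```

View pics/w11z.png

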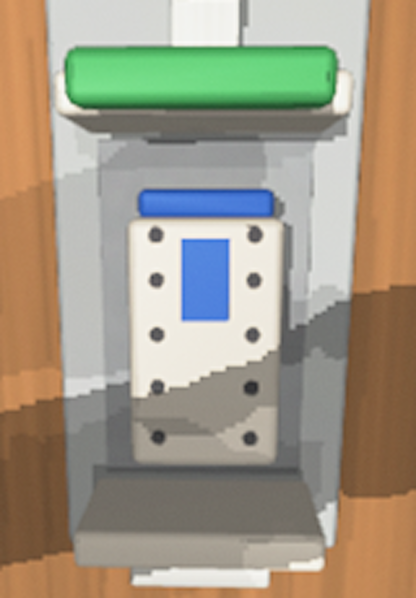

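```bash
python3 -c "
from cell import arm
print(arm.sign_off(), arm.sense()['t'])"
```

```text
the job is handed in; nothing more can be done
the job is handed in; nothing more can be done
```

The press is loaded and the job was handed in at about 22.6 s of the 64 s allowed. `sign_off` gives no verdict, so the results below are my own camera measurements.

- **Pawl:** I pushed it over with the closed fingers. The side and top pictures show it lying level on the back side, and it was still there in the last side picture.
- **Moving plate:** I pushed it back by its green handle until it would not move further. The handle measured about 102 mm of travel from a start of roughly 0.010 m. That puts the plate at about 0.112 m, inside the 10 mm allowed.
- **Blue-lidded mould:** it stands on the bed with its lid towards the moving plate:
  - It is about 2 mm off the press's centre line.
  - It sits at about y = -78 mm, against a bay centre of -77 mm.
  - It is in line with the press to about 1 to 2°.
- **Bystanders:** I never touched the yellow-lidded mould or the loose cheese. The last side picture shows the yellow-lidded mould where it was; the cheese's final position was not measured.
- **Release:** the arm was clear of everything when I handed in.

**Where checks disagreed:**
- The camera estimates of the press position differ by about 2 to 3 mm.
- The tool's tilt drifted by up to about 3.5° during the run. The mould was therefore held about 4° out of level on the way down. I lowered it until it touched, pressed lightly and released it, and in the pictures it looks flat. I did not measure its final tilt.

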